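Pack a bush and spacer home in an anchor stand

ROBOT

A 6-joint arm with a two-finger parallel gripper is mounted at the origin on the work surface. World frame = base frame: x ahead of the robot, y to its left, z up, the work surface at z = 0. Lengths are in m, angles in rad, forces in N, time in s.
With the tool pointing down it reaches from about 0.3 to 0.75 m from the base axis. Payload 8.5 kg.
Tool frame: the origin (TCP) lies midway between the tips of the shut fingers; the grasp point (between the pads) lies 19 mm behind it; y points along the fingers, z is the direction in which the jaws open and shut, and the axes are right-handed (so a half turn about y gives the same grasp; the last joint's range is limited). The gripper opens to 88 mm and grips with 3 to 60 N. Pads are 18 mm wide; open, the fingers measure 123 mm over their backs; the gripper's body (75 mm by 187 mm) begins 45 mm behind the grasp point.
Start: joints at [-1.457, 0.381, 1.297, -0, 1.464, -0.215], TCP at [0.178, -0.521, 0.204] pointing down, gripper open.
Joint ranges: [-3.11, 3.11], [-0.89, 2.33], [0.22, 2.48], [-1.42, 4.56], [0.17, 2.85], [-2.88, 2.88]. Speed limits (rad/s): [2.39, 2.39, 3.14, 3.14, 3.14, 3.14].

INTERFACE

Orientations are given as a unit quaternion [x, y, z, w].
In Python, from cell import robot, cams, ticket gives the robot as it stands. The module is installed in compiled form; this text tells all that it offers.
- The arm moves only by the shell command python3 -m jog 'ROWS' [FORCE]. ROWS is JSON, one flat list of numbers, 5 for each row, row after row: the closure, from -1 (fully open) to 1 (shut), then the shift along the tool's x, y, z in cm, then the turn about the tool's y in rad. A call has 1 to 20 rows; each row is the pose to reach, as a shift and turn from the pose measured when the call began, along the tool's axes at that moment; what a row does not reach only later rows make up. A row lasts 1/12 s, in which the tool goes at most 41.7 mm and 7.16 degrees, less where a joint would pass 70% of its speed; a pose out of reach is approached as far as the arm can. A call with a gripper value outside its range is refused whole. The fingers move at their own pace and stop on an object; FORCE is the grip in N (left out, the last holds). Time passes only in rows, so rows that repeat a pose let the fingers close. It gives the time, the measured TCP pose, the force and the opening at its end, in the units of the state.
- robot.read_state(): the state, without advancing time (a new reading comes with each control period).
- cams.grab_frame(name): name is "side" or "top" or "wrist"; returns a dict with "img" (480x640x3 uint8, red, green, blue), "range_z" (480x640 float32, m along the optical axis (not along the pixel's ray), 0 where there is no reading), "fx", "fy", "cx", "cy" (pixels), "R" (3x3) and "t" (3): a world point X has camera coordinates R X + t. Camera axes: x right, y down, z forward; pixel columns grow to the right and rows downward; lengths in m; the calibration is good to about 2 mm. A picture is of the moment at which its call begins.
- ticket.close_job(): hands the job in, once; it reports no verdict.
The state is a dict: "clock": time; "q": joint angles; "joint_velocities": joint speeds; "tau": joint torques, N m; "tcp_pos": TCP position; "tool_rot": TCP orientation; "force": force on the tool from outside, world axes, zero at the start; "ft_torque": the same for the moment, N m; "grip_width": opening from 0.0 (shut) to 1.0 (fully open).
Only numpy, scipy, OpenCV 4.12 (cv2) and the standard library are available. Lean on these libraries where they do the work, as an engineer would, in place of code of your own. Each camera call takes 0.05 s, during which the arm holds its last target. There are 200 camera calls.

TASK

One of the blue tube stands has a steel spacer poking out of its mouth, with a tight bush under it. Take the longest drift out of the wooden rack, push spacer and bush with it down the tube until they bottom out, and bear down firmly, clearly harder than it took to slide them. Then let go and leave the drift standing in the tube, on the spacer.

Things in the scene. Friction and masses are not known exactly. Their poses are not given: they have to be found in the camera images.
- drift_center (a point): Longest of three drifts, 170 mm, upright in a 45 mm deep hole of a 55 mm high plywood rack (holes 90 mm apart, 1 mm play; the others hold two shorter drifts, tops at most 145 mm above the bench). From the foot: steel shank d 22 x 118, collar d 36 x 6, dark handle d 28 x 46 (grip here). Point: mid-length on the axis; foot 85 mm below, handle 39 to 85 mm above. z along the rod to the handle. 250 g.
- stand_mouth (a point): Centre of the mouth (top rim) of the upright blue tube stand to pack, bolted to the bench: 125 mm high, bore d 44 mm, outside d 62 (68 at the rim), square foot 88 mm. Tube floor 113 mm below this point. z up along the bore. A second stand just like it is empty; a third is shorter and wider.
- spacer_center (a point): Centre of the loose steel spacer, a disc d 36 x 22 mm high. It starts on top of the bush, poking 14 mm out of the stand's mouth; packed home, its top is 61 mm below the mouth.
- bush (a joint): How far the bush is pushed down the bore (m): 0 at the start (its top 8 mm below the mouth), 0.075 on the tube's floor. The bush is 30 mm high and a tight sliding fit: about 7 N, plus 15 N per m/s, slides it, and it stays where left, even with drift and spacer resting on it.
Things that resemble listed ones, but are neither listed nor needed, are in the scene too. What is shaped like the part that bears drift_center but red or yellow is not meant. What is shaped like the part that bears spacer_center but black or turquoise is not meant.

How it is judged:
By the outcome, as a careful person would: the job done as asked, in the order asked, and still so for the second after the job is handed in, with the robot touching nothing.
It also fails if it takes over 43 s, if anything falls off the work surface, if the arm or the gripper's body presses on something with over 40 N, if the wrist force passes 120 N, or if a joint passes its speed limit or range.

## Working session

There is one attempt and no reset: what is moved stays moved. The work goes in short steps, Python scripts to look and compute and a shell command to move; the robot and the scene stay as the last step left them, time stands still between calls to the robot, and variables do not carry over. Pictures are saved under pics/ and viewed, about 8 in all and at most 12, crops included, and the job is handed in when it is done.

```bash
mkdir -p pics
python3 - <<'E'
from cell import robot,cams
import cv2,numpy as np
s=robot.read_state();print(s)
for n in("side","top"):
    f=cams.grab_frame(n);cv2.imwrite(f"pics/{n}0.png",f["img"][:,:,::-1]);np.savez(f"{n}0.npz",**f)
    print(n,-f["R"].T@f["t"],f["R"].round(3).tolist(),f["fx"])
E
```

```text
{'clock': 0.0, 'q': array([-1.45730175e+00,  3.81211553e-01,  1.29822095e+00, -3.06370637e-05,
        1.46358482e+00, -2.15334256e-01]), 'joint_velocities': array([-0.00102273, -0.00050556, -0.00188804,  0.00070283, -0.0001762 ,
       -0.0010262 ]), 'tau': array([ 2.65715978e-03, -4.37930596e+01, -2.24556273e+01,  7.15242187e-02,
        3.53211618e-02, -1.28256638e-04]), 'tcp_pos': array([ 0.17754956, -0.5202241 ,  0.20384287]), 'tool_rot': array([-0.11572171,  0.69807422, -0.69706704,  0.11575147]), 'force': array([-0.85518258,  0.70653898, -0.73392791]), 'ft_torque': array([-0.02515608, -0.0230157 ,  0.019745  ]), 'grip_width': 1.0013829595699995}
side [0.02534893 0.9085137  0.76038592] [[-0.844, -0.536, -0.0], [-0.293, 0.461, -0.837], [0.449, -0.707, -0.547]] 600.7745305637803
top [0.39785857 0.06998211 1.12951577] [[0.018, -1.0, 0.012], [-0.985, -0.02, -0.171], [0.172, -0.009, -0.985]] 478.58075763400564
```

View pics/side0.png

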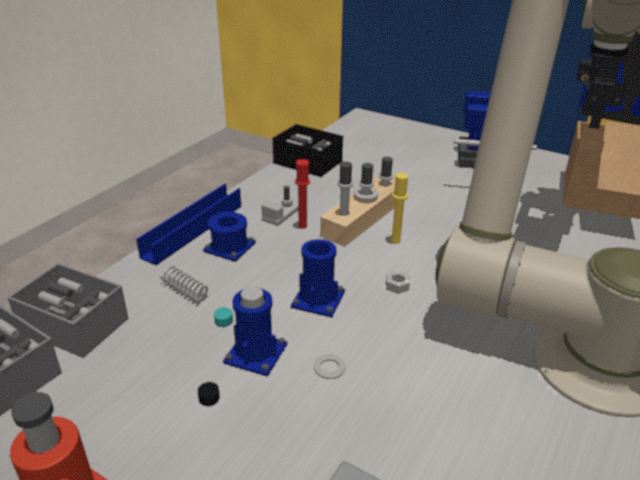

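View pics/top0.png

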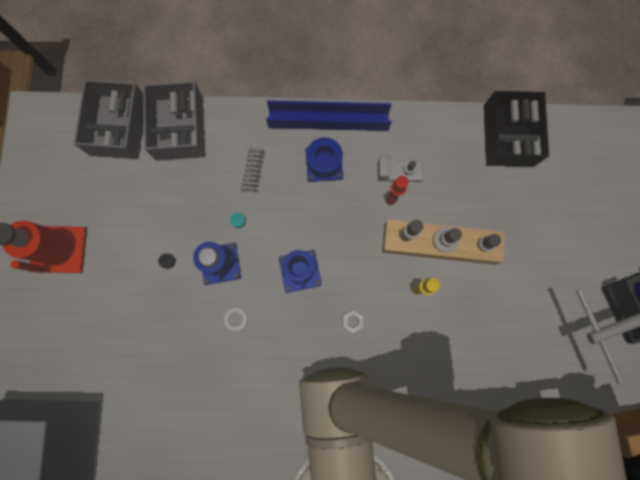

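Side view: stand with spacer at (253,298), empty stand (318,250), short wide stand (228,228); rack drifts with handle tops at (345,165), (367,168), (387,160); red decoy (302,165), yellow decoy (400,180). The top view shows the same: rack drifts (412,228), (453,236), (490,241), red (399,186), yellow (429,286), stand with spacer (209,257).

```bash
cat > h.py <<'E'
import numpy as np,cv2
def cloud(f):
    z=f["range_z"];v,u=np.mgrid[:480,:640]
    c=np.stack([(u-f["cx"])/f["fx"]*z,(v-f["cy"])/f["fy"]*z,z],-1)
    P=(c-f["t"])@f["R"]; P[z==0]=np.nan; return P
def proj(f,X):
    c=f["R"]@np.array(X)+f["t"];return np.array([f["fx"]*c[0]/c[2]+f["cx"],f["fy"]*c[1]/c[2]+f["cy"]])
def ray(f,u,v,z):
    d=f["R"].T@np.array([(u-f["cx"])/f["fx"],(v-f["cy"])/f["fy"],1]);o=-f["R"].T@f["t"];return o+d*(z-o[2])/d[2]
def circ(xy):
    A=np.c_[2*xy,np.ones(len(xy))];s=np.linalg.lstsq(A,(xy**2).sum(1),rcond=None)[0];return s[:2],np.sqrt(s[2]+s[0]**2+s[1]**2)
E
python3 - <<'E'
from h import *
for n,c in(("top",dict(d1=(412,228),d2=(453,236),d3=(490,241),red=(399,186),yel=(429,286),sp=(209,257),st2=(299,266),st3=(324,157),fix=(411,166))),("side",dict(d1=(345,170),d2=(367,170),d3=(387,163),red=(302,165),yel=(400,180),sp=(253,298),st2=(318,250)))):
    f=dict(np.load(n+"0.npz"));P=cloud(f)
    for k,(u,v) in c.items():
        r=26 if k[0]=='s' else 15
        Q=P[v-r:v+r,u-r:u+r].reshape(-1,3);I=f["img"][v-r:v+r,u-r:u+r].reshape(-1,3).astype(int)
        Q0=Q;zt=np.nanpercentile(Q[:,2],99);m=Q[:,2]>zt-.006;Q=Q[m]
        print(n,k,"ztop",zt.round(4),"mean",np.nanmean(Q,0).round(4),"ext",np.ptp(Q,0).round(3),m.sum())
        if k in("sp","st2"):
            m=abs(Q0[:,2]-.125)<.006;(c2,R),=[circ(Q0[m][:,:2])];lo,hi=Q0[m].min(0),Q0[m].max(0);print("  rim",m.sum(),((lo+hi)/2).round(4),(hi-lo).round(4))
t=dict(np.load("top0.npz"));s=dict(np.load("side0.npz"))
a=cv2.resize(s["img"][140:260,270:430],None,fx=4,fy=4)[:,:,::-1];b=cv2.resize(t["img"][170:300,370:530],None,fx=4,fy=4)[:,:,::-1]
cv2.imwrite("pics/c1.png",cv2.resize(np.vstack([a,b]),None,fx=.6,fy=.6))
E
```

```text
top d1 ztop 0.1827 mean [ 0.589  -0.1275  0.1802] ext [0.026 0.027 0.007] 142
top d2 ztop 0.1443 mean [ 0.5809 -0.2173  0.142 ] ext [0.027 0.027 0.008] 129
top d3 ztop 0.126 mean [ 0.573  -0.3063  0.1237] ext [0.027 0.028 0.007] 130
top red ztop 0.1727 mean [ 0.6844 -0.1007  0.1701] ext [0.026 0.026 0.009] 134
top yel ztop 0.1729 mean [ 0.4708 -0.1613  0.1702] ext [0.026 0.026 0.007] 149
top sp ztop 0.1414 mean [0.5236 0.3008 0.1395] ext [0.034 0.035 0.009] 228
  rim 518 [0.5242 0.3008 0.1249] [0.0666 0.0677 0.0118]
top st2 ztop 0.1279 mean [0.5102 0.1121 0.1251] ext [0.066 0.066 0.009] 446
  rim 478 [0.5107 0.1118 0.1245] [0.0664 0.0658 0.011 ]
top st3 ztop 0.0732 mean [0.7748 0.0603 0.0701] ext [0.085 0.084 0.009] 672
top fix ztop 0.1719 mean [ 0.6909 -0.1008  0.1701] ext [0.013 0.026 0.007] 62
side d1 ztop 0.1828 mean [ 0.5886 -0.1261  0.1809] ext [0.029 0.027 0.007] 77
side d2 ztop 0.1447 mean [ 0.5813 -0.2153  0.143 ] ext [0.027 0.032 0.008] 69
side d3 ztop 0.172 mean [ 0.4773 -0.1588  0.1711] ext [0.018 0.027 0.005] 31
side red ztop 0.1729 mean [ 0.6847 -0.0992  0.1709] ext [0.029 0.029 0.007] 74
side yel ztop 0.1725 mean [ 0.4706 -0.1591  0.1706] ext [0.026 0.03  0.007] 80
side sp ztop 0.1419 mean [0.523  0.3019 0.1403] ext [0.036 0.036 0.008] 264
  rim 618 [0.524  0.3001 0.125 ] [0.068 0.07  0.012]
side st2 ztop 0.1282 mean [0.5093 0.1136 0.1258] ext [0.071 0.071 0.008] 415
  rim 501 [0.5113 0.1114 0.1245] [0.0712 0.0708 0.011 ]
```

View pics/c1.png

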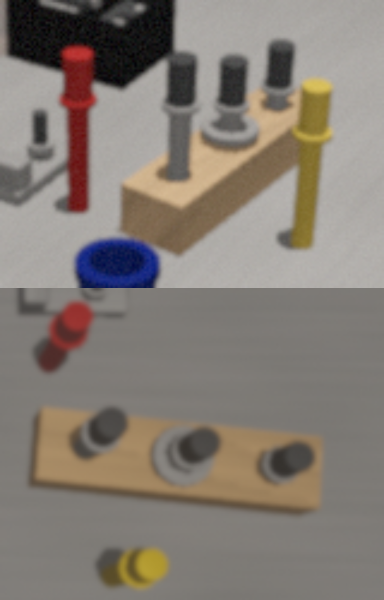

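Candidates: rack drifts at top-view (412,228) z_top 0.181, (453,236) 0.143, (490,241) 0.125. Decoys: red (399,186), yellow (429,286). The longest is (412,228): handle top at 0.180 as expected, confirmed by the crop. Position is about (0.589,-0.127). The stand mouth is at (0.524,0.3005), z 0.125, with the spacer top at 0.139.

```bash
cat > go.py <<'E'
# shift (cm, tool axes) from now to world TCP target; usage go.py x y z
import sys
from h import *
from cell import robot
from scipy.spatial.transform import Rotation as Rn
s=robot.read_state();R=Rn.from_quat(s["tool_rot"]).as_matrix()
print("clock",s["clock"],"tcp",s["tcp_pos"].round(4),"F",s["force"].round(1),"T",s["ft_torque"].round(2),"w",round(s["grip_width"]*88,1),"q",s["q"].round(2));print(R.round(3).tolist())
for i in range(1,len(sys.argv)-2,3):
    print("shift cm",(R.T@(np.array(list(map(float,sys.argv[i:i+3])))-s["tcp_pos"])*100).round(2))
E
python3 go.py 0.178 -0.521 0.28 .589 -.127 .28 .589 -.127 .24
```

```text
clock 0.1 tcp [ 0.1776 -0.5202  0.2039] F [0.2 0.2 0.3] T [-0.03 -0.04  0.02] w 88.0 q [-1.46  0.38  1.3  -0.    1.46 -0.22]
[[-0.946, -0.0, 0.323], [-0.323, 0.001, -0.946], [-0.0, -1.0, -0.001]]
shift cm [-0.02 -7.61  0.08]
shift cm [-51.64  -7.57 -23.94]
shift cm [-51.64  -3.57 -23.94]
```

```bash
python3 -m jog '[-1,0,-4,0,0, -1,0,-7.6,0,0, -0.3,-4,-7.6,-1.85,0, -0.3,-8,-7.6,-3.7,0, -0.3,-12,-7.6,-5.55,0, -0.3,-16,-7.6,-7.4,0, -0.3,-20,-7.6,-9.25,0, -0.3,-24,-7.6,-11.1,0, -0.3,-28,-7.6,-13,0, -0.3,-32,-7.6,-14.8,0, -0.3,-36,-7.6,-16.7,0, -0.3,-40,-7.6,-18.5,0, -0.3,-44,-7.6,-20.4,0, -0.3,-47,-7.6,-21.8,0, -0.3,-49.5,-7.6,-22.9,0, -0.3,-51,-7.6,-23.6,0, -0.3,-51.64,-7.6,-23.94,0, -0.3,-51.64,-7.6,-23.94,0, -0.3,-51.64,-7.6,-23.94,0]' 50; python3 go.py .589 -.127 .141
python3 - <<'E'
from h import *
from cell import cams
f=cams.grab_frame("wrist");np.savez("w1.npz",**f);cv2.imwrite("pics/w1.png",f["img"][:,:,::-1])
P=cloud(f);m=(P[...,2]>.172)&(P[...,2]<.19)&(np.hypot(P[...,0]-.589,P[...,1]+.127)<.04)
Q=P[m];print(m.sum(),Q.mean(0),Q.min(0),Q.max(0)) if m.any() else print("none")
E
```

```text
clock: 1.68
tcp_pos: [0.5884, -0.1276, 0.2801]
tool_rot: [-0.116, 0.698, -0.697, 0.115]
force: [-0.7, -0.5, -0.0]
grip_width: 0.651
clock 1.6833 tcp [ 0.5884 -0.1276  0.2801] F [-0.7 -0.5 -0. ] T [0.04 0.   0.04] w 57.3 q [-0.41  0.44  0.99  0.    1.72  0.83]
[[-0.947, -0.001, 0.323], [-0.323, 0.001, -0.947], [0.001, -1.0, -0.001]]
shift cm [-0.08 13.91 -0.02]
770 [ 0.59131373 -0.12926491  0.17798077] [ 0.57675754 -0.1429678   0.17221607] [ 0.60446153 -0.11608832  0.18030216]
```

View pics/w1.png

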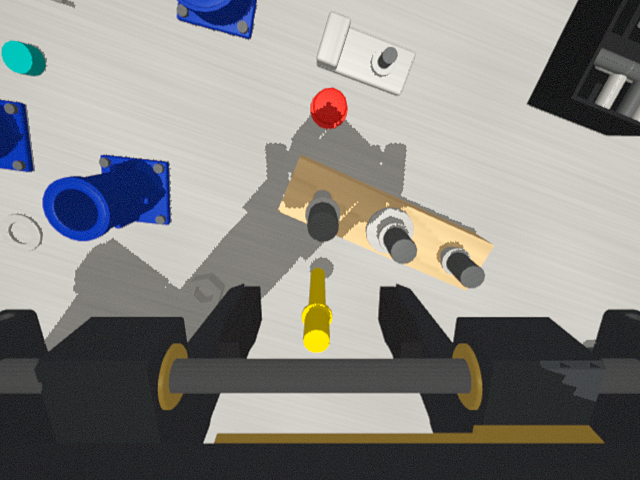

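The wrist view shows the dark handle at (322,222), the red decoy behind at (328,108) and the yellow one at (316,340). It measures (0.590,-0.128), which agrees, so I'm descending and gripping.

```bash
python3 -m jog '[-0.3,-0.2,3,0,0, -0.3,-0.2,6,0,0, -0.3,-0.2,9,0,0, -0.3,-0.2,11,0,0, -0.3,-0.2,12.5,0,0, -0.3,-0.2,13.5,0,0, -0.3,-0.2,13.9,0,0, -0.3,-0.2,13.9,0,0, 1,-0.2,13.9,0,0, 1,-0.2,13.9,0,0, 1,-0.2,13.9,0,0, 1,-0.2,13.9,0,0, 1,-0.2,13.9,0,0, 1,-0.2,13.9,0,0]' 55; python3 go.py
python3 - <<'E'
from h import *
from cell import cams
f=cams.grab_frame("side");g=f["img"][120:260,260:430];cv2.imwrite("pics/s1.png",cv2.resize(g,None,fx=4,fy=4)[:,:,::-1])
E
```

```text
clock: 2.9
tcp_pos: [0.5902, -0.1273, 0.1418]
tool_rot: [-0.115, 0.698, -0.697, 0.115]
force: [0.6, 1.1, 2.3]
grip_width: 0.283
clock 2.9 tcp [ 0.5902 -0.1273  0.1418] F [0.6 1.1 2.3] T [-0.02  0.03 -0.03] w 24.9 q [-0.41  0.52  1.24  0.    1.38  0.83]
[[-0.947, 0.0, 0.322], [-0.322, 0.001, -0.947], [-0.0, -1.0, -0.001]]
```

View pics/s1.png

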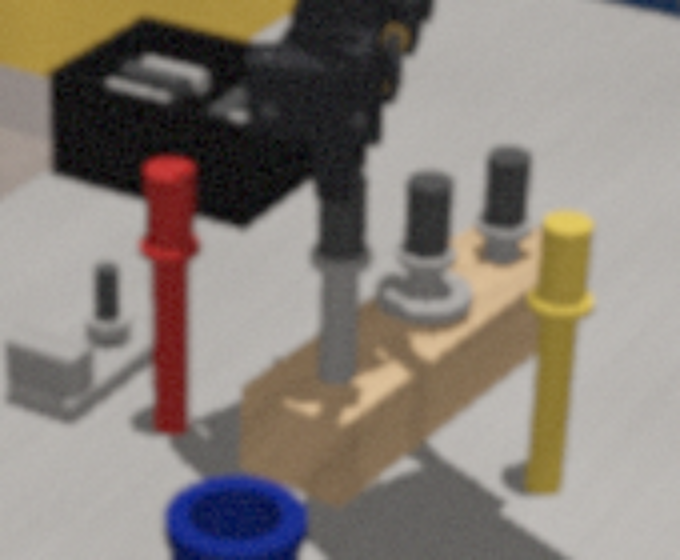

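The gripper holds the dark handle in the rack, with fingers above the collar. The opening reads 24.9 mm against 28 mm, probably pad compression. I'll lift straight up and check.

```bash
python3 -m jog '[1,0,-0.5,0,0, 1,0,-1.5,0,0, 1,0,-3,0,0, 1,0,-5,0,0, 1,0,-7,0,0, 1,0,-9,0,0, 1,0,-11,0,0, 1,0,-13,0,0, 1,0,-15,0,0, 1,0,-16.5,0,0, 1,0,-17.5,0,0, 1,0,-18,0,0, 1,0,-18,0,0, 1,0,-18,0,0]' 60; python3 go.py .524 .3005 .322
python3 - <<'E'
from h import *
from cell import cams
f=cams.grab_frame("wrist");g=cams.grab_frame("side");np.savez("g2.npz",**g);np.savez("w2.npz",**f)
cv2.imwrite("pics/m2.png",cv2.resize(np.hstack([g["img"],f["img"]]),None,fx=.62,fy=.62,interpolation=cv2.INTER_AREA)[:,:,::-1])
E
```

```text
clock: 4.12
tcp_pos: [0.59, -0.1274, 0.3214]
tool_rot: [-0.115, 0.698, -0.697, 0.115]
force: [-0.1, 0.4, -3.2]
grip_width: 0.283
clock 4.1167 tcp [ 0.59   -0.1274  0.3214] F [-0.1  0.4 -3.2] T [-0.03  0.04  0.03] w 24.9 q [-0.41  0.44  0.88  0.    1.83  0.83]
[[-0.947, -0.0, 0.322], [-0.322, 0.001, -0.947], [0.0, -1.0, -0.001]]
shift cm [-7.520e+00 -1.000e-02 -4.264e+01]
```

View pics/m2.png

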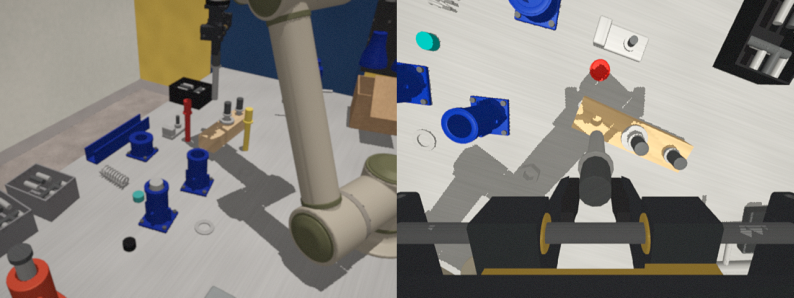

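The drift is held upright (side crop, about (215,70); −3 N matches its weight) and its rack hole is empty. Carrying it over the packed stand.

```bash
python3 -m jog '[1,-0.1,0,-0.8,0, 1,-0.4,0,-2.4,0, 1,-0.85,0,-4.8,0, 1,-1.4,0,-8,0, 1,-2,0,-11.2,0, 1,-2.55,0,-14.4,0, 1,-3.1,0,-17.6,0, 1,-3.7,0,-20.8,0, 1,-4.25,0,-24,0, 1,-4.8,0,-27.2,0, 1,-5.4,0,-30.4,0, 1,-5.9,0,-33.6,0, 1,-6.4,0,-36.5,0, 1,-6.9,0,-39,0, 1,-7.2,0,-41,0, 1,-7.4,0,-42,0, 1,-7.5,0,-42.6,0, 1,-7.5,0,-42.6,0, 1,-7.5,0,-42.6,0, 1,-7.5,0,-42.6,0]'
cat > look.py <<'E'
import sys
from h import *
from cell import cams
tag=sys.argv[1]
f=cams.grab_frame("side");np.savez(tag+"s.npz",**f);P=cloud(f)
near=np.hypot(P[...,0]-.524,P[...,1]-.3005)<.06
for z0 in np.arange(.05,.36,.01):
    m=near&(abs(P[...,2]-z0)<.005);Q=P[m]
    if len(Q): print(round(z0,3),len(Q),"mean",Q.mean(0).round(4)[:2],"min",Q.min(0)[:2].round(3),"max",Q.max(0)[:2].round(3))
u,v=proj(f,(.524,.3005,.19)).astype(int);v0=max(v-90,0);cv2.imwrite(f"pics/{tag}.png",cv2.resize(f["img"][v0:v0+200,u-75:u+75],None,fx=3,fy=3)[:,:,::-1])
E
python3 go.py; python3 look.py m3
```

```text
clock: 5.88
tcp_pos: [0.5241, 0.2992, 0.3217]
tool_rot: [-0.115, 0.698, -0.697, 0.115]
force: [0.9, -0.1, -3.2]
grip_width: 0.279
clock 5.8833 tcp [0.5241 0.2992 0.3217] F [ 0.9 -0.1 -3.2] T [ 0.   -0.07  0.01] w 24.5 q [0.32 0.44 0.88 0.   1.83 1.57]
[[-0.947, -0.001, 0.321], [-0.321, 0.001, -0.947], [0.001, -1.0, -0.002]]
0.05 175 mean [0.5102 0.3172] min [0.485 0.291] max [0.564 0.341]
0.06 208 mean [0.5115 0.3181] min [0.485 0.285] max [0.565 0.341]
0.07 159 mean [0.5095 0.3185] min [0.493 0.284] max [0.544 0.332]
0.08 160 mean [0.5095 0.3181] min [0.493 0.284] max [0.547 0.333]
0.09 161 mean [0.51   0.3186] min [0.492 0.286] max [0.546 0.332]
0.1 167 mean [0.5099 0.3192] min [0.493 0.287] max [0.544 0.333]
0.11 120 mean [0.5083 0.3196] min [0.493 0.287] max [0.541 0.332]
0.12 303 mean [0.5131 0.3135] min [0.49  0.268] max [0.56  0.336]
0.13 438 mean [0.5188 0.3078] min [0.491 0.266] max [0.558 0.334]
0.14 278 mean [0.5227 0.3022] min [0.506 0.283] max [0.543 0.319]
0.19 21 mean [0.5186 0.3035] min [0.513 0.293] max [0.528 0.309]
0.2 67 mean [0.519  0.3038] min [0.513 0.291] max 
[... 289 characters left out ...]
.5187 0.305 ] min [0.512 0.293] max [0.531 0.311]
0.26 73 mean [0.5183 0.3047] min [0.512 0.295] max [0.53  0.311]
0.27 76 mean [0.5178 0.3046] min [0.512 0.293] max [0.53  0.311]
0.28 81 mean [0.5188 0.3052] min [0.511 0.295] max [0.53 0.31]
0.29 78 mean [0.5182 0.3046] min [0.512 0.292] max [0.53  0.311]
0.3 75 mean [0.5182 0.3048] min [0.512 0.294] max [0.531 0.311]
0.31 100 mean [0.516  0.3078] min [0.505 0.285] max [0.541 0.317]
0.32 146 mean [0.5174 0.3065] min [0.506 0.285] max [0.539 0.317]
0.33 114 mean [0.5168 0.3064] min [0.508 0.29 ] max [0.532 0.314]
0.34 113 mean [0.517  0.3075] min [0.509 0.293] max [0.533 0.314]
0.35 94 mean [0.5158 0.3063] min [0.509 0.291] max [0.531 0.314]
```

View pics/m3.png

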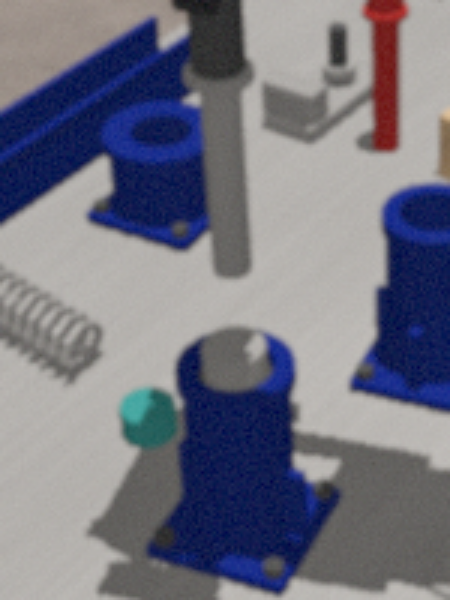

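The drift hangs upright over the spacer (foot at (232,270) of the crop, spacer at (237,357)), about 1–2 mm short in +y. I'm correcting that and lowering to near contact, then pushing gently.

```bash
python3 -m jog '[1,-0.15,0.5,-0.15,0, 1,-0.15,1.5,-0.15,0, 1,-0.15,2.5,-0.15,0, 1,-0.15,3.4,-0.15,0, 1,-0.15,4,-0.15,0, 1,-0.15,4.5,-0.15,0, 1,-0.15,4.8,-0.15,0, 1,-0.15,5.1,-0.15,0, 1,-0.15,5.3,-0.15,0, 1,-0.15,5.5,-0.15,0, 1,-0.15,5.7,-0.15,0, 1,-0.15,5.9,-0.15,0, 1,-0.15,6.1,-0.15,0]';python3 go.py; python3 look.py m4 | awk '$1>0.12&&$1<0.3'
```

```text
clock: 7.02
tcp_pos: [0.5251, 0.3012, 0.2609]
tool_rot: [-0.115, 0.698, -0.697, 0.115]
force: [-0.2, -0.3, 2.4]
grip_width: 0.277
clock 7.0167 tcp [0.5251 0.3012 0.2609] F [-0.2 -0.3  2.4] T [-0.04 -0.02  0.03] w 24.4 q [0.32 0.45 1.02 0.   1.67 1.57]
[[-0.947, -0.0, 0.321], [-0.321, 0.001, -0.947], [-0.0, -1.0, -0.002]]
0.13 548 mean [0.5207 0.3053] min [0.491 0.267] max [0.558 0.334]
0.14 64 mean [0.52   0.3062] min [0.513 0.297] max [0.533 0.311]
0.15 60 mean [0.5195 0.3061] min [0.513 0.296] max [0.531 0.313]
0.16 65 mean [0.5195 0.3062] min [0.512 0.295] max [0.532 0.311]
0.17 60 mean [0.5201 0.3063] min [0.512 0.296] max [0.533 0.312]
0.18 66 mean [0.5194 0.3069] min [0.513 0.297] max [0.531 0.312]
0.19 67 mean [0.5197 0.3062] min [0.512 0.295] max [0.532 0.312]
0.2 70 mean [0.5196 0.3065] min [0.513 0.297] max [0.532 0.313]
0.21 64 mean [0.5195 0.3068] min [0.512 0.295] max [0.53  0.312]
0.22 74 mean [0.5195 0.3064] min [0.513 0.296] max [0.53  0.312]
0.23 71 mean [0.5195 0.3067] min [0.513 0.295] max [0.531 0.313]
0.24 60 mean [0.5192 0.3076] min [0.512 0.296] max [0.532 0.313]
0.25 108 mean [0.5182 0.31  ] min [0.506 0.287] max [0.539 0.319]
0.26 118 mean [0.518  0.3081] min [0.507 0.287] max [0.539 0.317]
0.27 98 mean [0.5178 0.3092] min [0.51  0.294] max [0.533 0.317]
0.28 103 mean [0.5183 0.3089] min [0.51  0.294] max [0.535 0.316]
0.29 83 mean [0.5159 0.3071] min [0.509 0.291] max [0.529 0.315]
```

View pics/m4.png

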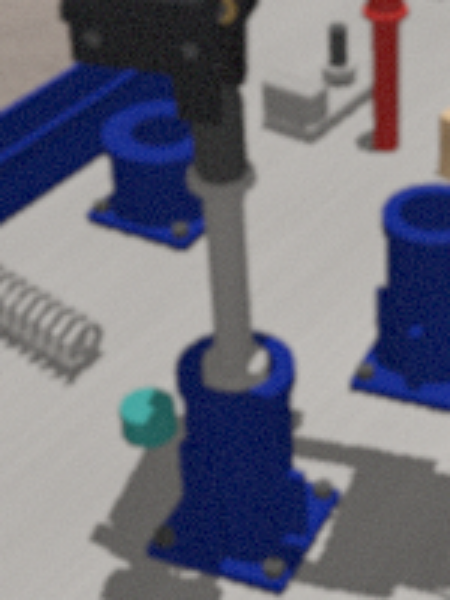

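Crop shows the drift's foot on the spacer, spacer now level with the rim (235,370) and upright. Pushing on slowly.

```bash
python3 -m jog '[1,0,0.3,0,0, 1,0,0.6,0,0, 1,0,0.9,0,0, 1,0,1.2,0,0, 1,0,1.5,0,0, 1,0,1.8,0,0, 1,0,2.1,0,0, 1,0,2.4,0,0, 1,0,2.7,0,0, 1,0,3,0,0, 1,0,3.3,0,0, 1,0,3.6,0,0]' ; python3 -m jog '[1,0,0.25,0,0, 1,0,0.5,0,0, 1,0,0.75,0,0, 1,0,1,0,0, 1,0,1.25,0,0, 1,0,1.5,0,0, 1,0,1.75,0,0, 1,0,2,0,0, 1,0,2.2,0,0, 1,0,2.35,0,0, 1,0,2.5,0,0]';python3 go.py
```

```text
clock: 8.07
tcp_pos: [0.5249, 0.3012, 0.224]
tool_rot: [-0.115, 0.698, -0.697, 0.114]
force: [0.1, 0.0, 2.5]
grip_width: 0.278
clock: 8.98
tcp_pos: [0.5249, 0.3012, 0.1989]
tool_rot: [-0.115, 0.698, -0.697, 0.114]
force: [0.5, 0.2, 1.9]
grip_width: 0.278
clock 8.9833 tcp [0.5249 0.3012 0.1989] F [0.5 0.2 1.9] T [-0.04 -0.02  0.  ] w 24.5 q [0.32 0.48 1.14 0.   1.52 1.57]
[[-0.947, -0.002, 0.321], [-0.321, 0.001, -0.947], [0.001, -1.0, -0.002]]
```

```bash
python3 -m jog '[1,0,0.1,0,0, 1,0,0.2,0,0, 1,0,0.3,0,0]'; python3 -m jog '[1,0,0.1,0,0, 1,0,0.15,0,0]'; python3 go.py
```

```text
clock: 9.23
tcp_pos: [0.5249, 0.3012, 0.1958]
tool_rot: [-0.115, 0.698, -0.697, 0.114]
force: [0.1, 1.4, 1.5]
grip_width: 0.281
clock: 9.4
tcp_pos: [0.5255, 0.3014, 0.1956]
tool_rot: [-0.114, 0.698, -0.697, 0.115]
force: [0.5, 0.1, 10.8]
grip_width: 0.285
clock 9.4 tcp [0.5255 0.3014 0.1956] F [ 0.5  0.1 10.8] T [-0.06  0.03  0.01] w 25.1 q [0.32 0.48 1.15 0.   1.5  1.57]
[[-0.947, 0.001, 0.321], [-0.321, 0.002, -0.947], [-0.002, -1.0, -0.002]]
```

Contact with the floor at TCP z 0.1956, close to the predicted 0.196. Now bearing down.

```bash
python3 -m jog '[1,0,0.1,0,0, 1,0,0.2,0,0, 1,0,0.2,0,0]' 60; python3 -m jog '[1,0,0.2,0,0, 1,0,0.2,0,0]'; python3 go.py
```

```text
clock: 9.65
tcp_pos: [0.5264, 0.3017, 0.1956]
tool_rot: [-0.113, 0.699, -0.697, 0.117]
force: [0.5, -1.0, 11.0]
grip_width: 0.282
clock: 9.82
tcp_pos: [0.5273, 0.302, 0.1956]
tool_rot: [-0.111, 0.699, -0.696, 0.119]
force: [-1.3, -0.4, 12.4]
grip_width: 0.282
clock 9.8167 tcp [0.5273 0.302  0.1956] F [-1.3 -0.4 12.4] T [-0.1   0.15 -0.05] w 24.8 q [0.32 0.48 1.15 0.   1.49 1.57]
[[-0.947, 0.01, 0.321], [-0.321, 0.005, -0.947], [-0.011, -1.0, -0.002]]
```

```bash
python3 -m jog '[1,0.1,0.3,0,0, 1,0.2,0.5,0,0, 1,0.2,0.6,0,0, 1,0.2,0.6,0,0, 1,0.2,0.6,0,0]' 60;  python3 go.py
```

```text
clock: 10.23
tcp_pos: [0.528, 0.3023, 0.1953]
tool_rot: [-0.107, 0.7, -0.696, 0.123]
force: [-0.7, -0.4, 28.5]
grip_width: 0.285
clock 10.2333 tcp [0.528  0.3023 0.1953] F [-0.7 -0.4 28.5] T [-0.06  0.07  0.01] w 25.1 q [0.32 0.48 1.16 0.   1.48 1.57]
[[-0.947, 0.022, 0.321], [-0.32, 0.009, -0.947], [-0.024, -1.0, -0.002]]
```

```bash
python3 -m jog '[1,0.3,0.3,0,0, 1,0.4,0.6,0,0, 1,0.4,0.8,0,0, 1,0.4,0.8,0,0, 1,0.4,0.8,0,0]' 60;  python3 go.py; python3 look.py m5 | awk '$1>0.12&&$1<0.3'
```

```text
clock: 10.65
tcp_pos: [0.5281, 0.3024, 0.1951]
tool_rot: [-0.1, 0.701, -0.695, 0.129]
force: [-0.2, -0.1, 39.6]
grip_width: 0.281
clock 10.65 tcp [0.5281 0.3024 0.1951] F [-0.2 -0.1 39.6] T [-0.06  0.03  0.02] w 24.7 q [0.32 0.47 1.18 0.   1.45 1.57]
[[-0.946, 0.039, 0.321], [-0.32, 0.015, -0.947], [-0.041, -0.999, -0.002]]
0.13 438 mean [0.5208 0.3054] min [0.49  0.267] max [0.558 0.335]
0.14 63 mean [0.5198 0.3069] min [0.514 0.294] max [0.531 0.313]
0.15 67 mean [0.5209 0.3074] min [0.514 0.297] max [0.533 0.314]
0.16 61 mean [0.5202 0.307 ] min [0.513 0.295] max [0.532 0.313]
0.17 63 mean [0.5205 0.3074] min [0.514 0.296] max [0.532 0.314]
0.18 35 mean [0.5187 0.3094] min [0.509 0.296] max [0.538 0.318]
0.19 156 mean [0.5191 0.3093] min [0.507 0.286] max [0.543 0.321]
0.2 85 mean [0.5191 0.3093] min [0.51  0.294] max [0.535 0.317]
0.21 91 mean [0.5195 0.3099] min [0.512 0.295] max [0.535 0.317]
0.22 85 mean [0.5186 0.3094] min [0.511 0.293] max [0.536 0.317]
0.23 78 mean [0.5166 0.3023] min [0.51  0.279] max [0.528 0.327]
0.24 125 mean [0.5202 0.3094] min [0.509 0.272] max [0.529 0.332]
0.25 101 mean [0.5201 0.3119] min [0.509 0.275] max [0.529 0.332]
0.26 10 mean [0.5249 0.2865] min [0.522 0.284] max [0.528 0.289]
0.29 3 mean [0.5232 0.2801] min [0.521 0.279] max [0.525 0.282]
```

View pics/m5.png

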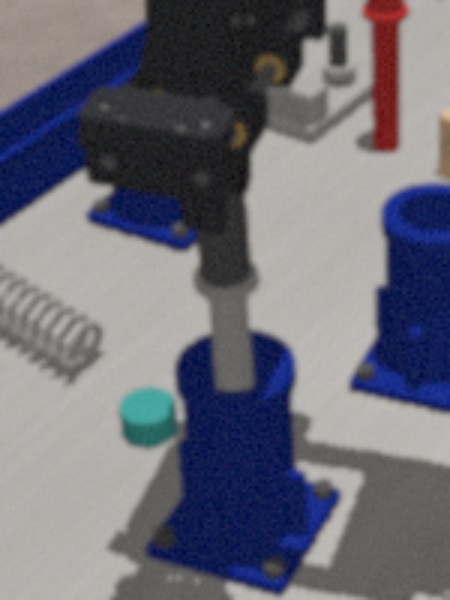

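39.6 N held. The crop shows the drift standing vertical in the mouth (235,370), with the collar at z≈0.185 as predicted for home. Relieving the load, releasing and rising.

```bash
python3 -m jog '[1,0,0,0,0, 1,0,0,0,0, 1,0,0,0,0]' 15; python3 -m jog '[-0.4,0,0,0,0, -0.4,0,0,0,0, -0.4,0,0,0,0, -0.4,0,0,0,0, -0.4,0,0,0,0, -0.4,0,0,0,0, -0.4,0,0,0,0]'; python3 go.py; python3 look.py m6 | awk '$1>0.12&&$1<0.3'
```

```text
clock: 10.95
tcp_pos: [0.5276, 0.3022, 0.1943]
tool_rot: [-0.101, 0.7, -0.695, 0.129]
force: [1.2, 0.5, -3.4]
grip_width: 0.307
clock: 11.53
tcp_pos: [0.5276, 0.3022, 0.1943]
tool_rot: [-0.101, 0.7, -0.695, 0.129]
force: [0.4, 0.1, 0.5]
grip_width: 0.705
clock 11.5333 tcp [0.5276 0.3022 0.1943] F [0.4 0.1 0.5] T [-0.03  0.03  0.02] w 62.0 q [0.32 0.47 1.18 0.   1.45 1.57]
[[-0.946, 0.037, 0.321], [-0.32, 0.014, -0.947], [-0.039, -0.999, -0.002]]
0.13 422 mean [0.5203 0.3051] min [0.49  0.267] max [0.557 0.334]
0.14 61 mean [0.5186 0.306 ] min [0.512 0.295] max [0.53  0.313]
0.15 59 mean [0.5188 0.3062] min [0.513 0.295] max [0.532 0.312]
0.16 65 mean [0.5189 0.3064] min [0.512 0.296] max [0.53  0.312]
0.17 65 mean [0.5184 0.3059] min [0.512 0.295] max [0.529 0.313]
0.18 33 mean [0.5174 0.3082] min [0.508 0.296] max [0.531 0.317]
0.19 155 mean [0.5174 0.3075] min [0.503 0.286] max [0.541 0.319]
0.2 89 mean [0.5172 0.3078] min [0.509 0.294] max [0.532 0.315]
0.21 75 mean [0.5149 0.3058] min [0.51  0.291] max [0.526 0.315]
0.22 71 mean [0.5144 0.3054] min [0.51  0.291] max [0.521 0.314]
0.23 123 mean [0.5177 0.3013] min [0.504 0.261] max [0.54  0.345]
0.24 158 mean [0.5164 0.3164] min [0.502 0.256] max [0.533 0.349]
0.25 89 mean [0.5135 0.3309] min [0.502 0.256] max [0.531 0.349]
0.26 89 mean [0.5128 0.3333] min [0.501 0.254] max [0.532 0.35 ]
0.27 33 mean [0.5237 0.298 ] min [0.506 0.254] max [0.54  0.351]
0.28 25 mean [0.5375 0.2667] min [0.534 0.262] max [0.541 0.274]
0.29 18 mean [0.5314 0.2632] min [0.527 0.261] max [0.536 0.266]
```

View pics/m6.png

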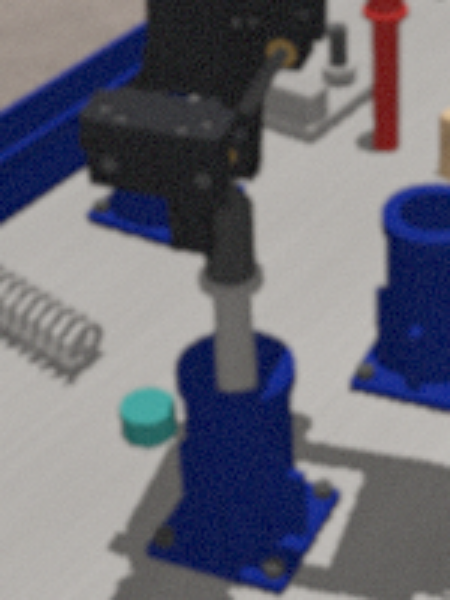

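The drift is standing free and upright, with the fingers clear. Rising away.

```bash
python3 -m jog '[-0.4,0,-0.5,0,0, -0.4,0,-1.5,0,0, -0.4,0,-3,0,0, -0.4,0,-5,0,0, -0.4,0,-7,0,0, -0.4,0,-9,0,0, -0.4,0,-11,0,0, -0.4,0,-13,0,0, -0.4,0,-14,0,0, -0.4,0,-14,0,0, -0.4,0,-14,0,0]'; python3 go.py; python3 look.py m7 | awk '$1>0.12&&$1<0.3'
python3 - <<'E'
from h import *
from cell import cams
f=cams.grab_frame("wrist");P=cloud(f);d=np.hypot(P[...,0]-.524,P[...,1]-.3005)
m=(d<.04)&(P[...,2]>.2)&(P[...,2]<.25);Q=P[m];m2=Q[:,2]>np.percentile(Q[:,2],95)-.004;print("handle top",Q[m2].mean(0),Q[m2].min(0),Q[m2].max(0))
E
```

```text
clock: 12.5
tcp_pos: [0.5224, 0.3002, 0.3348]
tool_rot: [-0.101, 0.7, -0.695, 0.129]
force: [-0.4, -0.3, 0.2]
grip_width: 0.7
clock 12.5 tcp [0.5224 0.3002 0.3348] F [-0.4 -0.3  0.2] T [-0.02  0.03 -0.01] w 61.6 q [0.32 0.41 0.89 0.   1.8  1.57]
[[-0.946, 0.038, 0.321], [-0.32, 0.015, -0.947], [-0.041, -0.999, -0.002]]
0.13 419 mean [0.5209 0.3054] min [0.49  0.267] max [0.557 0.335]
0.14 58 mean [0.5199 0.3068] min [0.513 0.297] max [0.532 0.312]
0.15 60 mean [0.5191 0.3068] min [0.512 0.297] max [0.531 0.313]
0.16 66 mean [0.5192 0.3062] min [0.513 0.295] max [0.53  0.312]
0.17 62 mean [0.5194 0.3066] min [0.512 0.295] max [0.531 0.313]
0.18 31 mean [0.5173 0.3083] min [0.507 0.299] max [0.53  0.318]
0.19 159 mean [0.5181 0.3081] min [0.506 0.284] max [0.542 0.319]
0.2 91 mean [0.518  0.3079] min [0.51  0.291] max [0.534 0.316]
0.21 86 mean [0.5175 0.3082] min [0.51  0.296] max [0.533 0.316]
0.22 93 mean [0.5184 0.3084] min [0.509 0.294] max [0.535 0.315]
0.23 118 mean [0.5199 0.3061] min [0.51  0.285] max [0.539 0.315]
0.24 109 mean [0.5232 0.3014] min [0.51  0.288] max [0.537 0.315]
handle top [0.52478222 0.30052129 0.23207132] [0.51030833 0.28687564 0.22934506] [0.537946   0.31370054 0.23411617]
```

View pics/m7.png

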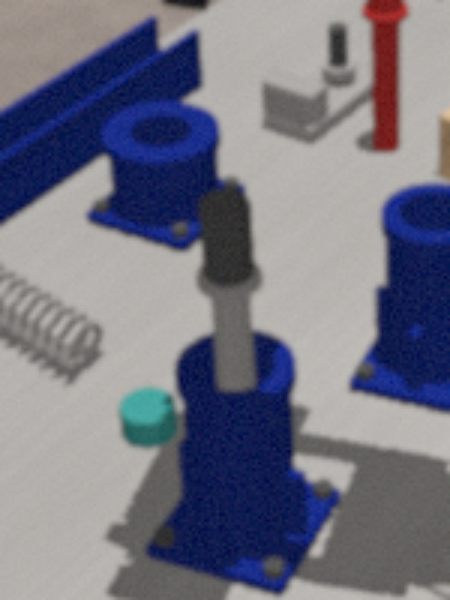

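The drift stands alone and upright in the stand, and its top at z≈0.233–0.234 matches the predicted 0.234 for packed home. Handing in.

```bash
python3 -c "
from cell import ticket
print(ticket.close_job())"
```

```text
the job is handed in; nothing more can be done
None
```

The spacer and bush are packed to the bottom of the tube, and the longest drift is left standing upright on the spacer. I handed the job in at about 12.5 s.

- **Push:** The wrist read about 2.5 N while the bush was sliding. It bottomed at TCP z 0.1956 m, where I expected about 0.196 m. I then bore down in steps to 39.6 N at the wrist before easing off and releasing.
- **Last checks:** The drift stands alone and vertical, centred at about (0.525, 0.3005). Its top is at about 0.234 m, matching the 0.234 m expected for home. The open gripper was well clear, with the force reading near zero.
- **Did not match:** The gripper read 25 mm on the 28 mm handle, which I took to be soft pads. The tool tilted about 2° while pressing, but the drift itself stayed upright.

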